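# Clear a jammed cell: inch the star wheel to the gap and hold the keeper open

## Robot

A 6-joint arm with a two-finger parallel gripper is mounted at the origin on the work surface. World frame = base frame: x ahead of the robot, y to its left, z up, the work surface at z = 0. Lengths are in m, angles in rad, forces in N, time in s.
With the tool pointing down it reaches from about 0.375 to 0.975 m from the base axis. Payload 3.8 kg.
Tool frame: the origin (TCP) lies between the finger pads; the fingertips stand 11 mm ahead of it and the grasp point (between the pads) lies 8 mm behind it (bot.tips_ahead is the distance from the TCP to the fingertips, in m); z points along the fingers, y is the line along which they close (so a half turn about z gives the same grasp; the last joint's range is limited). The gripper opens to 88 mm and grips with 3 to 60 N. Pads are 18 mm wide; open, the fingers measure 123 mm over their backs; the gripper's body (75 mm by 187 mm) begins 45 mm behind the grasp point.
Start: joints at [1.141, 0.264, 1.604, -0, 1.274, -0.037], TCP at [0.258, 0.624, 0.25] pointing down, gripper open.
Joint ranges: [-2.63, 2.63], [-0.94, 2.18], [0.31, 2.57], [-1.31, 4.45], [0, 2.66], [-2.55, 2.55]. Speed limits (rad/s): [2.57, 2.57, 3.14, 3.14, 3.14, 3.14].

## Interface

Orientations are given as a unit quaternion [x, y, z, w].
In Python, from rig import bot gives the robot as it stands. The module is installed in compiled form; this text tells all that it offers.
- The arm moves only by the tool play_rows, never from a script. Its argument "moves" is one flat list of numbers, 5 for each row, row after row: the shift along the tool's x, y, z normalised to -1 to 1, where 1 is 800 mm, then the turn about the tool's z normalised to -1 to 1, where 1 is 1.5 rad, then the opening, from -1 (shut) to 1 (fully open). In form: [dx, dy, dz, turn, claw, dx, dy, dz, turn, claw, ...]. A call has 1 to 10 rows; each row is the pose to reach, as a shift and turn from the pose commanded when the call began, along the tool's axes at that moment; what a row does not reach only later rows make up. A row lasts 1/8 s, in which the tool goes at most 62.5 mm and 10.7 degrees, less where a joint would pass 70% of its speed; a pose out of reach is approached as far as the arm can. A call with a number of a shift or a turn outside -1 to 1 is refused whole. A call with a gripper value outside its range is refused whole. The fingers move at their own pace and stop on an object; "grip_force" is the grip in N (left out, the last holds). Time passes only in rows, so rows that repeat a pose let the fingers close. It gives the time, the measured TCP pose, the force, the opening and the grip force at its end, in the units of the state.
- bot.get_obs(): the state, without advancing time (a new reading comes with each control period).
- bot.get_image(name): name is "scene" or "top" or "wrist"; returns (picture, depth): 420x560x3 uint8, red, green, blue; 420x560 float32, m along the optical axis (not along the pixel's ray), 0 where there is no reading.
- bot.camera_params(name): a dict with "fx", "fy", "cx", "cy" (pixels), "view" (4x4, takes a point from world to camera coordinates). Camera axes: x right, y up, looking along -z (the intrinsics and any distortion apply to the point x, -y, -z); pixel columns grow to the right and rows downward; lengths in m; the calibration is good to about 2 mm. A picture is of the moment at which its call begins: read the wrist's pose just before it. camera_params takes no time and is no camera call; for the wrist camera it gives the pose at the moment of the call.
- bot.close_job(): hands the job in; it is judged then, once.
The state is a dict: "clock": time; "joint_positions": joint angles; "dq": joint speeds; "joint_efforts": joint torques, N m; "tool_pos": TCP position; "tcp_rot": TCP orientation; "wrist_force": force on the tool from outside, world axes, zero at the start; "ft_torque": the same for the moment, N m; "gripper_width": opening from 0.0 (shut) to 1.0 (fully open); "grasp_force": force on a finger pad.
Only numpy, scipy, OpenCV 4.12 (cv2) and the standard library are available. Lean on these libraries where they do the work, as an engineer would, in place of code of your own. Each camera call takes 0.05 s, during which the arm holds its last target. There are 200 camera calls.

## Task

A battery cell is wedged in the star wheel of the cell feeder. Inch the wheel round (its handwheel is on top) until the stuck cell stands in the middle of the clearing gap in the guide rail, then swing the spring-loaded keeper arm that closes the gap fully out to its stop. Finish while still holding it there with the gripper, not letting go, so that a colleague can draw the cell out; leave the other things about where they are.

Things in the scene. Friction and masses are not known exactly. Their poses are not given: they have to be found in the camera images.
- starwheel (a joint): angle (rad) of the star wheel and the handwheel fixed on its shaft (one rigid part, vertical axis); counter-clockwise from above counts up. 0: the stuck cell stands in the middle of the clearing gap. Starts at -2.6 to -1.7; turns from -3.0 (stuck cell meets the infeed queue) to +0.8 (meets the outfeed's stripper finger). It stays where it is left; turning takes about 0.25 N m (4 N at the rim).
- handwheel (a point): handwheel centre at mid-height of its rim, 165 mm above the table. Black rim, round 12 mm section on a 60 mm radius circle (132 mm over all); three flat spokes 9 mm wide at rim height; hub 30 mm across, rising 9 mm higher. Free space: 39 mm between hub and rim, 20 mm under the rim. Site x axis points level to the stuck cell; one spoke points the same way, the others 120 degrees either side. z up.
- stuck_cell (a point): centre of the top of the stuck battery cell, the only cell in the star wheel: 18.5 mm across, 65 mm tall, wedged upright in a pocket of the white 12-pocket star wheel, 85 mm from its axis, and carried round by it. Its top is 138 mm above the table and, seen from above, just outside the handwheel's rim.
- gap (a point): fixed point of the feeder: centre of the clearing gap, the 45 mm wide opening in the curved red-brown guide rail round the star wheel; 85 mm from the wheel's axis, at the height of the stuck cell's top, which lies on this point when the wheel is set. The keeper's two white rollers close the gap from outside.
- keeper (a joint): swing (rad) of the keeper, a spring-loaded steel arm on a vertical pivot: 0 closed over the gap, where it rests; grows counter-clockwise from above as its knob end swings out, away from the star wheel, to 0.75 at its rigid open stop. The coil spring always pulls it closed: about 3 N at the knob when closed, 7 N at the open stop; let go, it snaps shut.
- keeper_knob (a point): middle of the knob's grip on the keeper, 152 mm above the table: upright black cylinder 16 mm across, its grip from 129 to 166 mm and its top 170 mm above the table, fixed on the bar 125 mm from the pivot axis; nothing else within 25 mm at that height.
- keeper_pivot (a point): the keeper's vertical pivot axis, at the height of the knob's grip; fixed on the feeder. The keeper is a flat steel bar 8 mm thick, 20 mm tall and 136 mm long from here to beyond the knob, its top 120 mm above the table, with the roller cage on its inner side.
- feeder: the fixed star-wheel feeder: aluminium deck 315 x 320 mm, its top 70 mm above the table. Origin on the star wheel's axis at table height; x axis along the two straight lanes away from the wheel (infeed lane with a queue of cells on its +y side, outfeed on its -y side). It stands somewhere else and turned otherwise each time.
- loose_cell: one loose battery cell, 18.5 mm across and 65 mm tall, standing on the feeder's deck beside the outfeed lane; bystander. Origin at the middle of its underside.
- spare_roller: white nylon ring, 22 mm across and 14 mm tall, lying on the feeder's deck; bystander. Origin at the middle of its underside.
- screwdriver: screwdriver, 190 mm long, lying on the table at the feeder's right; bystander. Origin on its underside near the middle.
- wrench: open wrench, 150 mm long, lying on the table to the right; bystander. Origin on its underside near the middle.
- brush: brush, 180 mm long, lying on the table at the feeder's left; bystander. Origin on its underside near the middle.
- multimeter: black hand meter, 75 x 150 x 34 mm, lying on the table to the right; bystander. Origin at the middle of its underside.
- bottle: white bottle, 60 mm across and 150 mm tall, standing on the table to the left; bystander. Origin at the middle of its underside.
- reject_tub: grey open tub, 120 x 100 x 50 mm, on the table to the left; bystander. Origin at the middle of its underside.

How it is judged:
On the way, in this order (a step that is already met when the one before it is completed fails the run):
1. the stuck cell stands in the clearing gap, with the keeper still closed (value of joint starwheel between -0.1 and 0.1 rad and value of joint keeper below 0.1 rad), for 0.3 s.
2. the keeper is held out at its stop by the gripper (value of joint starwheel between -0.1 and 0.1 rad and value of joint keeper above 0.7 rad and contact force between the fingers and keeper above 2 N), for 0.3 s.
At the end, for the whole second after the job is handed in: The star wheel stands within 0.10 rad of 0 (stuck cell within 8 mm of the middle of the gap) and the keeper is held by the fingers (at least 2 N) within 0.05 rad of its open stop at 0.75 rad, through the last second (all of step 2); the arm keeps its last pose, push and grip.
It fails at once if one of the loose things about is shifted more than 30 mm or knocked over (distance of any of loose_cell, spare_roller, screwdriver, wrench, brush, multimeter, bottle, reject_tub from where it was at the start of the episode above 0.03 m).
It fails at once if the loose cell on the deck is tipped (angle between loose_cell's own z axis and vertical above 0.5 rad).
It fails at once if the bottle is tipped (angle between bottle's own z axis and vertical above 0.5 rad).
It also fails if it takes over 67 s, if anything falls off the work surface, if the arm or the gripper's body presses on something with over 40 N, if the wrist force passes 120 N, or if a joint passes its speed limit or range.

## Working session

There is one attempt and no reset: what is moved stays moved. The work goes in short steps, Python scripts to look and compute and a tool call to move; the robot and the scene stay as the last step left them, time stands still between calls to the robot, and variables do not carry over. Pictures are saved under pics/ and viewed, at most 10 in all, crops included, and the job is handed in when it is done.

Besides the shell and the picture viewer there is one more tool, called after "Emit:" as a command line: name --argument value ..., lists and objects as JSON in quotes. play_rows: Moves the arm, as the interface text tells. Scaled input: -1 to 1 covers 800 mm each way for a shift and 1.5 rad each way for a turn. Its arguments: {"type":"object","properties":{"moves":{"type":"array"},"grip_force":{"type":"number"}},"required":["moves"]}

```bash
mkdir -p pics; cat > h.py <<'E'
import numpy as np, cv2
from rig import bot
def ray(p,u,v,z):
    V=np.linalg.inv(p["view"]); d=np.array([(u-p["cx"])/p["fx"],-(v-p["cy"])/p["fy"],-1.])
    o=V[:3,3]; d=V[:3,:3]@d; return o+d*(z-o[2])/d[2]
def proj(p,X):
    c=p["view"]@np.append(X,1); return np.array([p["fx"]*c[0]/-c[2]+p["cx"],-p["fy"]*c[1]/-c[2]+p["cy"]])
def cloud(p,d):
    v,u=np.indices(d.shape); c=np.stack([(u-p["cx"])/p["fx"]*d,-(v-p["cy"])/p["fy"]*d,-d,np.ones_like(d)],-1)
    return (c@np.linalg.inv(p["view"]).T)[...,:3]
E
python3 - <<'E'
from h import *
o=bot.get_obs();print(o)
for n in("top","scene"):
    im,d=bot.get_image(n);cv2.imwrite(f"pics/{n}0.png",im[...,::-1]);p=bot.camera_params(n);print(n,p);np.savez(f"{n}0.npz",im=im,d=d)
    print(p.keys())
E
```

```text
{'clock': 0.0, 'joint_positions': array([ 1.14109465e+00,  2.64758733e-01,  1.60537586e+00, -2.45206158e-05,
        1.27369881e+00, -3.69148144e-02]), 'dq': array([-1.07580278e-05, -8.01476321e-04, -3.29829535e-04, -1.54480817e-03,
       -8.18085592e-04, -1.93918829e-03]), 'joint_efforts': array([-2.32882710e-03, -5.02119470e+01, -3.56864870e+01,  7.24459905e-02,
        2.94537877e-02, -1.35129676e-04]), 'tool_pos': array([0.25809624, 0.62296027, 0.24838322]), 'tcp_rot': array([ 1.95129713e-01,  9.80776804e-01, -1.09273017e-03, -2.47626182e-04]), 'wrist_force': array([-0.04216878,  0.11929116, -0.70053948]), 'ft_torque': array([0.02431942, 0.05633808, 0.01403085]), 'grasp_force': 0.0, 'gripper_width': 1.0033793079709}
top {'fx': 504.21127442769915, 'fy': 504.21127442769915, 'cx': 278.51246386687245, 'cy': 205.56146764911915, 'view': array([[-0.01042592, -0.99991876, -0.00733252,  0.03033907],
       [ 0.98996512, -0.01135504,  0.14085496, -0.58674481],
       [-0.14092678, -0.0057904 ,  0.99000309, -1.51116901],
       [ 0.        ,  0.        ,  0.        ,  1.        ]])}
dict_keys(['fx', 'fy', 'cx', 'cy', 'view'])
scene {'fx': 394.7147796999034, 'fy': 394.7147796999034, 'cx': 279.0492827761179, 'cy': 212.16199006529325, 'view': array([[-0.11103351,  0.99365079,  0.01815656,  0.03201652],
       [-0.5989514 , -0.08148508,  0.79662877,  0.25409435],
       [ 0.7930503 ,  0.07757759,  0.60419611, -1.64712417],
       [ 0.        ,  0.        ,  0.        ,  1.        ]])}
dict_keys(['fx', 'fy', 'cx', 'cy', 'view'])
```

View pics/top0.png

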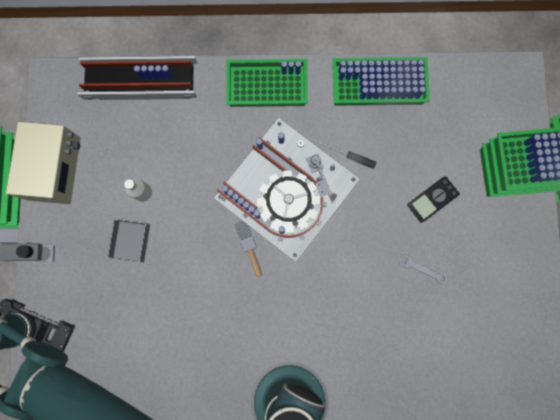

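View pics/scene0.png

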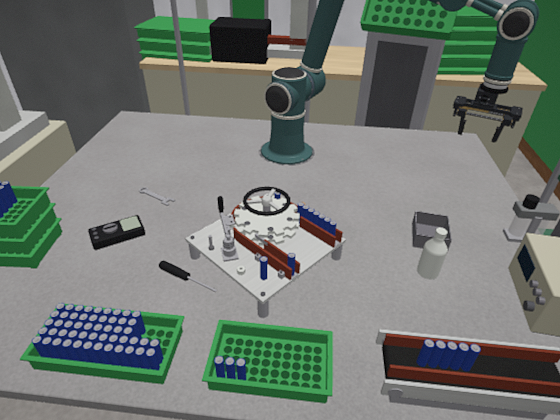

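```bash
python3 - <<'E'
from h import *
im=np.load("top0.npz")["im"][110:270,205:365]
cv2.imwrite("pics/c0.png",cv2.resize(im,(600,600),interpolation=cv2.INTER_CUBIC)[...,::-1])
p=bot.camera_params("top");print(ray(p,288,199,.165))
E
```

```text
[ 0.58797711 -0.00392141  0.165     ]
```

View pics/c0.png

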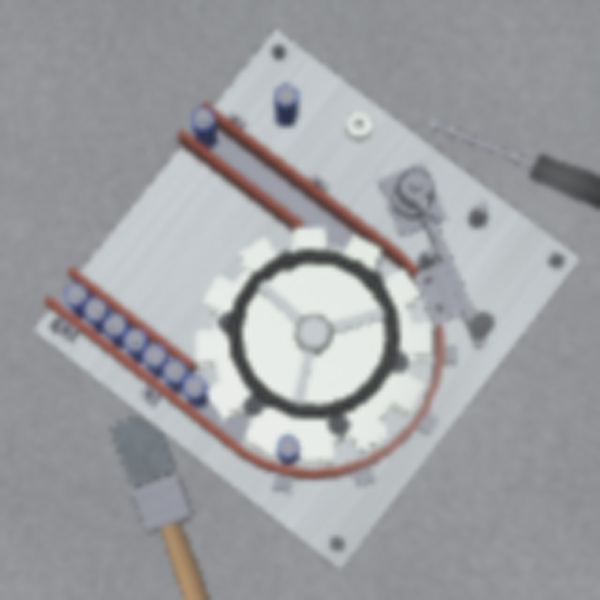

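```bash
cat >> h.py <<'E'
from scipy.spatial.transform import Rotation as R
def go(X,yaw=None):
    """normalised shift to world X; yaw = world angle of closing line (tool y), mod pi"""
    o=bot.get_obs(); r=R.from_quat(o["tcp_rot"]).as_matrix()
    s=r.T@(np.array(X)-o["tool_pos"])/.8
    y0=np.arctan2(r[1,1],r[0,1]); t=0
    if yaw is not None: t=-((yaw-y0+np.pi/2)%np.pi-np.pi/2)
    print("shift",s.round(4),"turn",round(t/1.5,4),"alt",round((t-np.sign(t)*np.pi)/1.5,4),"yaw now",round(y0,4),"j6",o["joint_positions"][5].round(3),"tcp",o["tool_pos"].round(4),"t",o["clock"],"F",o["wrist_force"].round(1),"g",o["grasp_force"],o["gripper_width"])
E
python3 - <<'E'
from h import *
go([.55,-.0,.42],0)
p=bot.camera_params("wrist");print(np.linalg.inv(p["view"]).round(3),p["fx"])
im=np.load("top0.npz");pt=cloud(bot.camera_params("top"),im["d"])
def c2(u,v): 
    a,b=int(110+v/3.75),int(205+u/3.75); return pt[a,b].round(3)
for n,u,v in[("hub",314,333),("knob",481,323),("piv",413,190),("post",478,213),("cell",289,446),("spoke",303,385),("loose",286,95),("cage",438,290)]: print(n,c2(u,v))
E
```

```text
shift [-0.6351 -0.5803 -0.2132] turn 0.7853 alt -1.3091 yaw now 1.178 j6 -0.037 tcp [0.2581 0.623  0.2485] t 0.1 F [-0.4 -0.4  0.5] g 0.0 1.0012772007873727
[[ 0.382 -0.877 -0.292  0.182]
 [ 0.924  0.362  0.124  0.654]
 [-0.003 -0.317  0.948  0.383]
 [ 0.     0.     0.     1.   ]] 320.3916419836311
hub [ 0.589 -0.004  0.174]
knob [ 0.594 -0.131  0.171]
piv [ 0.708 -0.085  0.131]
post [ 0.695 -0.137  0.106]
cell [0.508 0.014 0.137]
spoke [0.551 0.005 0.165]
loose [0.783 0.014 0.137]
cage [ 0.63  -0.102  0.12 ]
```

Emit:
play_rows --moves '[-0.635,-0.58,-0.213,0.785,1,-0.635,-0.58,-0.213,0.785,1,-0.635,-0.58,-0.213,0.785,1,-0.635,-0.58,-0.213,0.785,1,-0.635,-0.58,-0.213,0.785,1,-0.635,-0.58,-0.213,0.785,1,-0.635,-0.58,-0.213,0.785,1,-0.635,-0.58,-0.213,0.785,1,-0.635,-0.58,-0.213,0.785,1,-0.635,-0.58,-0.213,0.785,1]'

```text
clock: 1.35
tool_pos: [0.5159, 0.0722, 0.4002]
tcp_rot: [0.707, 0.707, 0.0, -0.0]
wrist_force: [0.2, 1.1, 0.2]
gripper_width: 0.999
grasp_force: 0.0
```

```bash
python3 - <<'E'
from h import *
go([.59,.02,.40],0)
E
```

```text
shift [-0.0653  0.0927  0.0002] turn 0.0003 alt -2.0941 yaw now 0.0005 j6 0.091 tcp [0.5159 0.0722 0.4002] t 1.35 F [0.2 1.1 0.2] g 0.0 0.9991004408096338
```

Emit:
play_rows --moves '[-0.065,0.093,0,0,1,-0.065,0.093,0,0,1,-0.065,0.093,0,0,1,-0.065,0.093,0,0,1]'

```text
clock: 1.85
tool_pos: [0.5893, 0.0226, 0.3994]
tcp_rot: [0.707, 0.707, -0.0, -0.001]
wrist_force: [-0.1, 0.1, -0.3]
gripper_width: 1.003
grasp_force: 0.0
```

```bash
python3 - <<'E'
from h import *
go([.59,.02,.40],0)
p=bot.camera_params("wrist");im,d=bot.get_image("wrist");np.savez("w0.npz",im=im,d=d,**p)
cv2.imwrite("pics/w0.png",im[...,::-1])
E
```

```text
shift [-0.0033  0.0009 -0.0007] turn 0.0004 alt -2.094 yaw now 0.0006 j6 -0.005 tcp [0.5893 0.0226 0.3994] t 1.85 F [-0.1  0.1 -0.3] g 0.0 1.0027294120804322
```

View pics/w0.png

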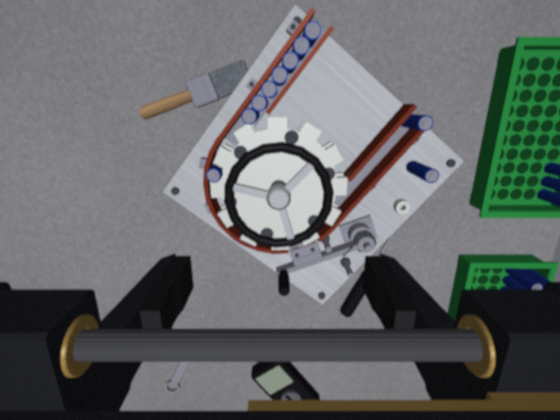

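```bash
cat > meas.py <<'E'
from h import *
def meas(f,verbose=True):
    w=np.load(f); im=w["im"].astype(int); p=w; P=cloud(p,w["d"]); x,y,z=P[...,0],P[...,1],P[...,2]
    near=np.hypot(x-.589,y+.004)<.085
    rim=near&(im.max(-1)<60)&(abs(z-.168)<.012)
    A=np.c_[2*x[rim],2*y[rim],np.ones(rim.sum())]; s=np.linalg.lstsq(A,x[rim]**2+y[rim]**2,rcond=None)[0]
    c=s[:2]; print("axis",c.round(4),"r",np.sqrt(s[2]+c@c).round(4),rim.sum())
    r=np.hypot(x-c[0],y-c[1]); a=np.arctan2(y-c[1],x-c[0])
    hub=(r<.025)&(z>.171); print("hub",P[hub].mean(0).round(4),z[hub].max())
    m=(abs(z-.137)<.006)&(abs(r-.085)<.016)&(im[...,2]-im[...,0]>-400)
    n,l,st,ce=cv2.connectedComponentsWithStats(m.astype(np.uint8))
    for i in range(1,n):
        if st[i,4]>25: q=P[l==i].mean(0); print("cell?",st[i,4],ce[i].round(1),q.round(4),"r",np.hypot(*(q[:2]-c)).round(4),"ang",np.arctan2(*(q[:2]-c)[::-1]).round(4))
    return im,P,r,a,c
if __name__=="__main__":
    im,P,r,a,c=meas("w0.npz"); x,y,z=np.moveaxis(P,-1,0)
    red=(im[...,0]>im[...,1]*1.7)&(im[...,0]>60)&(r<.13)&(z>.07)
    print("rail z,r",np.percentile(z[red],[50,90,99]),np.percentile(r[red],[5,50,90]))
    red&=z>np.percentile(z[red],90)-.006
    h=np.histogram(np.degrees(a[red]),bins=np.arange(-120,10,2));print(list(zip(h[1].astype(int),h[0])))
    k=(np.hypot(x-.594,y+.131)<.03)&(z>.162)&(z<.18);print("knob top",k.sum(),P[k].mean(0).round(4),P[k].min(0),P[k].max(0))
    k=(np.hypot(x-.70,y+.085)<.03)&(z>.122)&(z<.14);print("pivot top",k.sum(),P[k].mean(0).round(4),P[k].min(0),P[k].max(0))
E
python3 meas.py
```

```text
axis [ 0.5898 -0.0024] r 0.059 2376
hub [ 0.5898 -0.0036  0.1737] 0.17641589575590566
cell? 151 [249.4 118. ] [0.5552 0.0862 0.1374] r 0.0951 ang 1.9422
cell? 181 [213.4 175.2] [0.5078 0.0165 0.137 ] r 0.0841 ang 2.915
rail z,r [0.10812885 0.10923949 0.11014616] [0.09724738 0.10138715 0.1222784 ]
[(np.int64(-120), np.int64(4)), (np.int64(-118), np.int64(3)), (np.int64(-116), np.int64(3)), (np.int64(-114), np.int64(3)), (np.int64(-112), np.int64(2)), (np.int64(-110), np.int64(6)), (np.int64(-108), np.int64(7)), (np.int64(-106), np.int64(8)), (np.int64(-104), np.int64(9)), (np.int64(-102), np.int64(8)), (np.int64(-100), np.int64(9)), (np.int64(-98), np.int64(6)), (np.int64(-96), np.int64(5)), (np.int64(-94), np.int64(3)), (np.int64(-92), np.int64(5)), (np.int64(-90), np.int64(2)), (np.int64(-88), np.int64(2)), (np.int64(-86), np.int64(3)), (np.int64(-84), np.int64(1)), (np.int64(-82), np.int64(0)), (np.int64(-80), np.int64(0)), (np.int64(-78), np.int64(0)), (np.int64(-76), np.int64(0)), (np.int64(-74), np.int64(0)), (np.int64(-72), np.int64(0)), (np.int64(-70), np.int64(0)), (np.int64(
[... 662 characters left out ...]
-24), np.int64(9)), (np.int64(-22), np.int64(10)), (np.int64(-20), np.int64(11)), (np.int64(-18), np.int64(9)), (np.int64(-16), np.int64(12)), (np.int64(-14), np.int64(11)), (np.int64(-12), np.int64(11)), (np.int64(-10), np.int64(12)), (np.int64(-8), np.int64(11)), (np.int64(-6), np.int64(13)), (np.int64(-4), np.int64(15)), (np.int64(-2), np.int64(18)), (np.int64(0), np.int64(11)), (np.int64(2), np.int64(2)), (np.int64(4), np.int64(9)), (np.int64(6), np.int64(13))]
knob top 118 [ 0.5971 -0.1299  0.1684] [ 0.58976919 -0.13895127  0.16200144] [ 0.60439973 -0.12444034  0.17183775]
pivot top 159 [ 0.7124 -0.0851  0.1265] [ 0.6929636  -0.09756785  0.1220024 ] [ 0.72511476 -0.07533646  0.13622885]
```

```bash
python3 - <<'E'
from meas import *
im,P,r,a,c=meas("w0.npz"); x,y,z=np.moveaxis(P,-1,0)
m=(abs(z-.137)<.005)&(r>.09)&(x<.75)&(y>.05)&(r<.25)
q=P[m][:,:2]; vx,vy,x0,y0=cv2.fitLine(q.astype(np.float32),cv2.DIST_HUBER,0,.01,.01).ravel()
print("lane ang cells",np.degrees(np.arctan2(vy,vx)),m.sum())
# deck edges
from numpy import *
dk=(abs(z-.07)<.006)&(r<.28)
rect=cv2.minAreaRect((P[dk][:,:2]*1000).astype(np.float32));print("deck",rect)
# lanes' red rails straight
red=(im[...,0]>im[...,1]*1.7)&(im[...,0]>60)&(z>.103)&(z<.113)&(r<.25)
q=P[red][:,:2]
for A in arange(45,60,.5):
    t=radians(A); e=-sin(t)*(q[:,0]-c[0])+cos(t)*(q[:,1]-c[1]); al=cos(t)*(q[:,0]-c[0])+sin(t)*(q[:,1]-c[1])
    h=histogram(e[al>.05],bins=arange(-.13,.13,.002))[0]; print(A,(h.astype(float)**2).sum().round(),end="; ")
# top rail gap from top view
w=load("top0.npz");p=bot.camera_params("top");I=w["im"].astype(int);v,u=nonzero((I[...,0]>I[...,1]*1.35)&(I[...,0]>I[...,2]*1.3))
G=array([ray(p,i,j,.107) for i,j in zip(u,v)]);rr=hypot(*(G[:,:2]-c).T);aa=degrees(arctan2(G[:,1]-c[1],G[:,0]-c[0]))
k=(rr<.12)&(rr>.085)&(aa>-120)&(aa<-20);print("\ntop rail",sort(aa[k]).round(0))
cg=(z>.112)&(z<.128)&(r>.09)&(r<.125)&(a<-.7)&(a>-1.7)
print("cage pts",cg.sum(),percentile(degrees(a[cg]),[2,10,50,90,98]))
E
```

```text
axis [ 0.5898 -0.0024] r 0.059 2376
hub [ 0.5898 -0.0036  0.1737] 0.17641589575590566
cell? 151 [249.4 118. ] [0.5552 0.0862 0.1374] r 0.0951 ang 1.9422
cell? 181 [213.4 175.2] [0.5078 0.0165 0.137 ] r 0.0841 ang 2.915
lane ang cells 51.343037 1564
deck ((637.7268676757812, -0.951324462890625), (315.5916748046875, 320.7750549316406), 51.536407470703125)
45.0 76810.0; 45.5 82043.0; 46.0 88364.0; 46.5 95635.0; 47.0 105498.0; 47.5 114374.0; 48.0 126382.0; 48.5 140903.0; 49.0 157387.0; 49.5 175238.0; 50.0 198491.0; 50.5 215792.0; 51.0 221259.0; 51.5 242450.0; 52.0 220446.0; 52.5 212970.0; 53.0 190131.0; 53.5 172407.0; 54.0 151927.0; 54.5 134989.0; 55.0 123177.0; 55.5 112227.0; 56.0 101433.0; 56.5 93305.0; 57.0 86513.0; 57.5 80682.0; 58.0 75026.0; 58.5 70333.0; 59.0 66486.0; 59.5 62994.0; 
top rail [-55. -54. -54. -53. -52. -51. -49. -49. -48. -47. -47. -46. -45. -45.
 -43. -42. -42. -41. -41. -40. -39. -37. -36. -35. -34. -33. -32. -32.
 -31. -30. -29. -28. -27. -26. -26. -25. -24. -23. -23. -22. -21. -20.]
cage pts 721 [-88.25600255 -79.87220266 -68.00017062 -57.28550294 -52.37291053]
```

```bash
python3 - <<'E'
from h import *
go([.5898,-.003,.1795],-1.1)
E
```

```text
shift [-0.0326  0.0009  0.2754] turn 0.7342 alt -1.3602 yaw now 0.0013 j6 -0.005 tcp [0.5892 0.023  0.3998] t 1.9 F [0.5 0.4 0.1] g 0.0 0.9999112272307782
```

Emit:
play_rows --moves '[-0.0325,0.001,0.19,0.734,0.1,-0.0325,0.001,0.19,0.734,0.1,-0.0325,0.001,0.19,0.734,0.1,-0.0325,0.001,0.19,0.734,0.1,-0.0325,0.001,0.19,0.734,0.1,-0.0325,0.001,0.19,0.734,0.1,-0.0325,0.001,0.24,0.734,0.1,-0.0325,0.001,0.265,0.734,0.1,-0.0325,0.001,0.265,0.734,0.1]'

```text
clock: 3.02
tool_pos: [0.5888, -0.003, 0.186]
tcp_rot: [0.972, 0.234, -0.002, -0.001]
wrist_force: [0.5, -0.1, 0.2]
gripper_width: 0.55
grasp_force: 0.0
```

```bash
python3 - <<'E'
from h import *
go([.5898,-.003,.1795],-1.1)
p=bot.camera_params("wrist");im,d=bot.get_image("wrist");np.savez("w1.npz",im=im,d=d,**p)
cv2.imwrite("pics/w1.png",im[...,::-1])
E
```

```text
shift [0.0012 0.0005 0.0081] turn 0.0004 alt -2.094 yaw now -1.0994 j6 1.052 tcp [ 0.5888 -0.003   0.186 ] t 3.025 F [ 0.5 -0.1  0.2] g 0.0 0.550238467617541
```

View pics/w1.png

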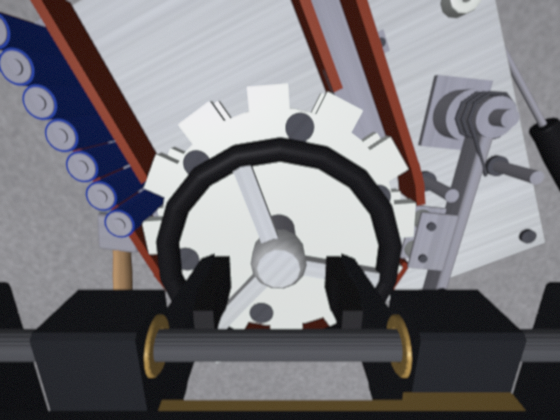

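Emit:
play_rows --moves '[0.001,0.0005,0.008,0,0.1,0.001,0.0005,0.008,0,0.1,0.001,0.0005,0.008,0,-0.6,0.001,0.0005,0.008,0,-0.6,0.001,0.0005,0.008,0,-0.6,0.001,0.0005,0.008,0,-0.6]' --grip_force 45

```text
clock: 3.82
tool_pos: [0.5912, -0.0024, 0.1823]
tcp_rot: [0.973, 0.233, -0.0, -0.001]
wrist_force: [-3.4, 4.7, 5.0]
gripper_width: 0.245
grasp_force: 36.4
```

Emit:
play_rows --moves '[0,0,0,0,-0.6,0,0,0,0,-0.6]'

```text
clock: 4.08
tool_pos: [0.5912, -0.0024, 0.1823]
tcp_rot: [0.973, 0.233, -0.0, -0.001]
wrist_force: [-3.6, 4.6, 4.9]
gripper_width: 0.242
grasp_force: 36.3
```

```bash
python3 - <<'E'
from h import *
go([.5898,-.003,.1795],-1.1)
im,d=bot.get_image("wrist")
cv2.imwrite("pics/w2.png",cv2.resize(im[180:390,100:460],None,fx=2,fy=2)[...,::-1])
E
```

```text
shift [-0.0019 -0.      0.0036] turn -0.0005 alt 2.0939 yaw now -1.1008 j6 1.052 tcp [ 0.5912 -0.0024  0.1823] t 4.075 F [-3.6  4.6  4.9] g 36.26105737639591 0.24235429306546208
```

View pics/w2.png

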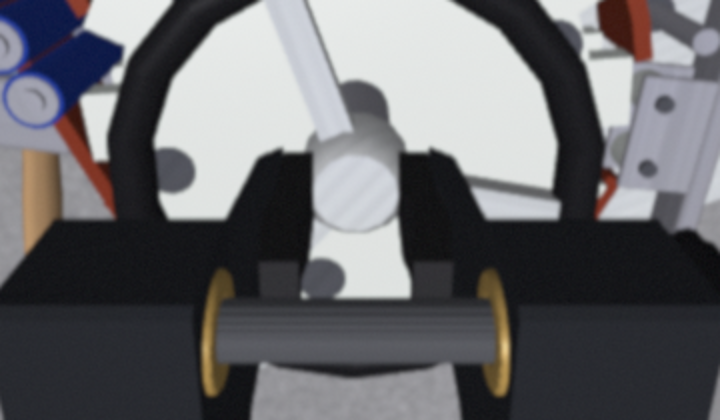

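Emit:
play_rows --moves '[0,0,0,-0.09,-0.6,0,0,0,-0.18,-0.6,0,0,0,-0.27,-0.6,0,0,0,-0.33,-0.6,0,0,0,-0.36,-0.6,0,0,0,-0.36,-0.6]'

```text
clock: 4.88
tool_pos: [0.5948, -0.003, 0.1854]
tcp_rot: [0.875, 0.484, 0.004, 0.001]
wrist_force: [1.6, 3.2, 10.7]
gripper_width: 0.2
grasp_force: 4.9
```

```bash
cat > ang.py <<'E'
from h import *
from meas import meas
import sys
f=sys.argv[1]
go([.5898,-.003,.1795])
o=bot.get_obs();print("tau",o["ft_torque"].round(2))
p=bot.camera_params("top");im,d=bot.get_image("top");np.savez(f,im=im,d=d,**p)
c=np.array([.5898,-.003])
P=cloud(p,d);r=np.hypot(P[...,0]-c[0],P[...,1]-c[1])
I=im.astype(int);m=(abs(r-.085)<.016)&(P[...,2]>.115)&(P[...,2]<.15)&(I[...,2]>I[...,0]+15)
v,u=np.nonzero(m)
if len(u):
    q=np.array([ray(p,i,j,.134) for i,j in zip(u,v)])
    a=np.degrees(np.arctan2(q[:,1]-c[1],q[:,0]-c[0]));print("blue px angle",len(a),np.round(np.sort(a)))
cv2.imwrite("pics/"+f+".png",cv2.resize(im[110:270,205:365],(600,600),interpolation=cv2.INTER_CUBIC)[...,::-1])
E
python3 ang.py t1.npz
```

```text
shift [-0.0033 -0.0053  0.0073] turn 0.0 alt 0.0 yaw now -0.5605 j6 0.512 tcp [ 0.5948 -0.003   0.1854] t 4.875 F [ 1.6  3.2 10.7] g 4.8808672571976786 0.20000951687938218
tau [ 0.5   0.06 -0.01]
blue px angle 41 [103. 104. 107. 108. 108. 108. 109. 109. 110. 110. 111. 112. 112. 113.
 113. 114. 114. 115. 116. 116. 116. 117. 117. 118. 164. 164. 165. 166.
 166. 167. 169. 169. 170. 172. 172. 172. 174. 174. 174. 174. 176.]
```

View pics/t1.npz.png

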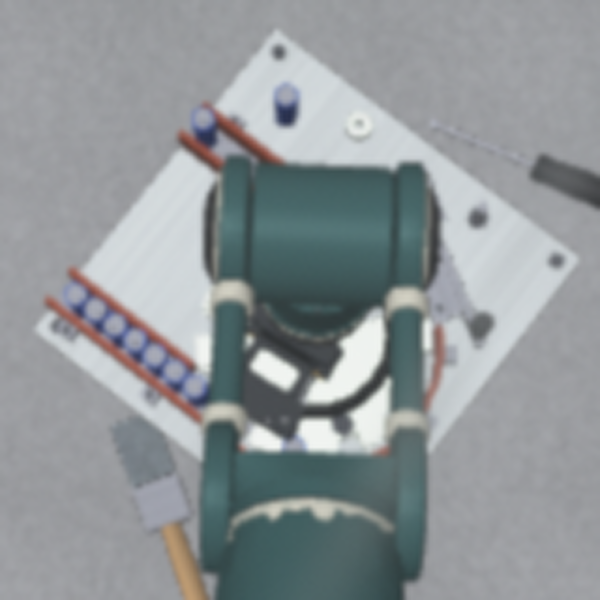

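```bash
python3 - <<'E'
from h import *
f=np.radians(107); print(.5898+.06*np.cos(f),-.003+.06*np.sin(f))
go([.5898+.06*np.cos(f),-.003+.06*np.sin(f),.25],f)
E
```

```text
0.5722576977166358 0.05437828535778213
shift [ 0.0462 -0.0615 -0.0809] turn 0.4755 alt -1.6189 yaw now -0.5608 j6 0.512 tcp [ 0.5948 -0.003   0.1854] t 4.925 F [1.2 3.  8.9] g 4.881803098433011 0.19976953708732229
```

Emit:
play_rows --moves '[0,0,-0.005,0,-0.1,0,0,-0.01,0,-0.1,0,0,-0.08,0,-0.18,0.046,-0.062,-0.085,0.4755,-0.18,0.046,-0.062,-0.085,0.4755,-0.18,0.046,-0.062,-0.085,0.4755,-0.18,0.046,-0.062,-0.085,0.4755,-0.18,0.046,-0.062,-0.085,0.4755,-0.18,0.046,-0.062,-0.085,0.4755,-0.18]'

```text
clock: 6.05
tool_pos: [0.5691, 0.0536, 0.2493]
tcp_rot: [0.989, 0.149, -0.0, 0.0]
wrist_force: [-1.1, 0.6, -0.5]
gripper_width: 0.41
grasp_force: 0.0
```

```bash
python3 - <<'E'
from h import *
f=np.radians(107)
go([.5898+.06*np.cos(f),-.003+.06*np.sin(f),.16],f)
p=bot.camera_params("wrist");im,d=bot.get_image("wrist");np.savez("w3.npz",im=im,d=d,**p)
cv2.imwrite("pics/w3.png",im[...,::-1])
E
sed -i 's/"w0.npz"); x/"w0.npz"); x/' meas.py; python3 -c "from meas import meas; meas('w3.npz')"
```

```text
shift [0.0042 0.0002 0.1116] turn 0.0018 alt -2.0926 yaw now -1.2713 j6 1.322 tcp [0.5691 0.0536 0.2493] t 6.05 F [-1.1  0.6 -0.5] g 0.0 0.41036527667577505
axis [ 0.5911 -0.002 ] r 0.0585 6712
hub [ 0.6008 -0.0011  0.301 ] 0.33846693795326316
cell? 26 [226.8 193.3] [0.569  0.0955 0.1351] r 0.1 ang 1.7937
cell? 316 [233.4 211.8] [0.5559 0.0863 0.137 ] r 0.0951 ang 1.9495
cell? 291 [298.8 285.7] [0.5061 0.0135 0.1371] r 0.0863 ang 2.9611
```

View pics/w3.png

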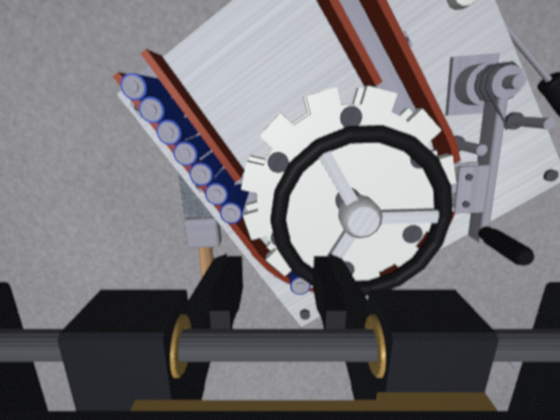

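Emit:
play_rows --moves '[0.004,0,0.05,0.002,-0.18,0.004,0,0.1,0.002,-0.18,0.004,0,0.112,0.002,-0.18,0.004,0,0.112,0.002,-0.18,0.004,0,0.112,0.002,-0.9,0.004,0,0.112,0.002,-0.9,0.004,0,0.112,0.002,-0.9,0.004,0,0.112,0.002,-0.9]' --grip_force 25

```text
clock: 7.1
tool_pos: [0.5736, 0.0542, 0.1616]
tcp_rot: [0.989, 0.146, 0.002, 0.001]
wrist_force: [0.9, -2.6, 5.4]
gripper_width: 0.136
grasp_force: 24.5
```

```bash
cat > arc.py <<'E'
from h import *
import sys
D=float(sys.argv[1]); n=int(sys.argv[2]); c=np.array([.5903,-.0027])
o=bot.get_obs(); r=R.from_quat(o["tcp_rot"]).as_matrix(); v=o["tool_pos"][:2]-c
print("r",np.hypot(*v),"phi",np.degrees(np.arctan2(v[1],v[0])))
go([*o["tool_pos"][:2],.16])
for k in range(1,n+1):
    t=D*k/n; m=R.from_euler("z",t).as_matrix()[:2,:2]@v-v
    s=r.T@np.array([*m,0])/.8; print(s[:2].round(4),round(-t/1.5,4))
E
python3 arc.py 1.0 8
```

```text
r 0.059323684772235014 phi 106.36777272657092
shift [-0.    -0.     0.002] turn 0.0 alt 0.0 yaw now -1.2769 j6 1.329 tcp [0.5736 0.0542 0.1616] t 7.1 F [ 0.9 -2.6  5.4] g 24.466380349185783 0.13604738877718126
[-0.0092  0.0005] -0.0833
[-0.0184  0.0022] -0.1667
[-0.0272  0.0049] -0.25
[-0.0356  0.0088] -0.3333
[-0.0435  0.0137] -0.4167
[-0.0507  0.0195] -0.5
[-0.0571  0.0262] -0.5833
[-0.0627  0.0336] -0.6667
```

Emit:
play_rows --moves '[-0.0092,0.0005,0,-0.0833,-0.9,-0.0184,0.0022,0,-0.1667,-0.9,-0.0272,0.0049,0,-0.25,-0.9,-0.0356,0.0088,0,-0.3333,-0.9,-0.0435,0.0137,0,-0.4167,-0.9,-0.0507,0.0195,0,-0.5,-0.9,-0.0571,0.0262,0,-0.5833,-0.9,-0.0627,0.0336,0,-0.6667,-0.9,-0.0627,0.0336,0,-0.6667,-0.9]'

```text
clock: 8.22
tool_pos: [0.533, 0.0139, 0.1615]
tcp_rot: [0.798, 0.603, 0.001, 0.001]
wrist_force: [-1.0, -2.4, 7.1]
gripper_width: 0.137
grasp_force: 24.6
```

```bash
python3 arc.py 0.9 7; python3 - <<'E'
from h import *
p=bot.camera_params("wrist");im,d=bot.get_image("wrist");np.savez("w4.npz",im=im,d=d,**p)
from meas import meas
meas("w4.npz")
E
```

```text
r 0.05966203855310042 phi 163.87952776408778
shift [-0.     -0.      0.0019] turn 0.0 alt 0.0 yaw now -0.2761 j6 0.256 tcp [0.533  0.0139 0.1615] t 8.225 F [-1.  -2.4  7.1] g 24.56330605375115 0.1373026932597528
[-0.0096  0.0006] -0.0857
[-0.019   0.0024] -0.1714
[-0.0281  0.0053] -0.2571
[-0.0367  0.0095] -0.3429
[-0.0448  0.0147] -0.4286
[-0.0521  0.0208] -0.5143
[-0.0586  0.0279] -0.6
axis [ 0.5879 -0.001 ] r 0.0586 16192
hub [0.5982 0.007  0.218 ] 0.25065940997519426
cell? 165 [300.5  86. ] [0.5677 0.0965 0.1366] r 0.0996 ang 1.7746
cell? 1030 [278.9 113.6] [0.5547 0.0873 0.1373] r 0.0944 ang 1.9298
cell? 137 [302.5 372.6] [ 0.5266 -0.0681  0.1372] r 0.0909 ang -2.3112
```

Emit:
play_rows --moves '[-0.0096,0.0006,0,-0.0857,-0.9,-0.019,0.0024,0,-0.1714,-0.9,-0.0281,0.0053,0,-0.2571,-0.9,-0.0367,0.0095,0,-0.3429,-0.9,-0.0448,0.0147,0,-0.4286,-0.9,-0.0521,0.0208,0,-0.5143,-0.9,-0.0586,0.0279,0,-0.6,-0.9,-0.0586,0.0279,0,-0.6,-0.9]'

```text
clock: 9.28
tool_pos: [0.5418, -0.0375, 0.1615]
tcp_rot: [0.456, 0.89, 0.0, 0.001]
wrist_force: [-0.3, -3.3, 6.6]
gripper_width: 0.133
grasp_force: 24.6
```

```bash
python3 arc.py 0.24 2; python3 - <<'E'
from h import *
p=bot.camera_params("wrist");im,d=bot.get_image("wrist");np.savez("w5.npz",im=im,d=d,**p)
from meas import meas
im,P,r,a,c=meas("w5.npz")
E
python3 ang.py t2.npz
```

```text
r 0.05966448106593999 phi -144.32916128814358
shift [ 0.     -0.      0.0019] turn 0.0 alt 0.0 yaw now 0.624 j6 -0.738 tcp [ 0.5418 -0.0375  0.1615] t 9.275 F [-0.3 -3.3  6.6] g 24.56241237348877 0.1334995844171942
[-0.0089  0.0005] -0.08
[-0.0177  0.0021] -0.16
axis [ 0.5866 -0.0035] r 0.0585 16228
hub [0.5861 0.0095 0.2184] 0.2505118941541374
cell? 1287 [458.2  77.3] [0.5549 0.0864 0.1366] r 0.0953 ang 1.9096
cell? 130 [303.6 372.3] [ 0.6019 -0.0933  0.1371] r 0.0911 ang -1.4019
shift [-0.      0.0738 -0.0223] turn 0.0 alt 0.0 yaw now 0.6234 j6 -0.738 tcp [ 0.5419 -0.0375  0.1616] t 9.325 F [-0.2 -2.9  6.3] g 24.56291297043208 0.13312839108763355
tau [-0.43  0.14 -0.05]
blue px angle 27 [103. 104. 107. 107. 108. 108. 108. 109. 109. 110. 110. 111. 112. 112.
 113. 113. 114. 114. 115. 115. 116. 116. 116. 116. 117. 117. 118.]
```

Emit:
play_rows --moves '[-0.0089,0.0005,0,-0.08,-0.9,-0.0177,0.0021,0,-0.16,-0.9,-0.0177,0.0021,0,-0.16,-0.9,-0.0177,0.0021,0,-0.16,-0.9]'

```text
clock: 9.88
tool_pos: [0.5516, -0.048, 0.1616]
tcp_rot: [0.346, 0.938, -0.0, 0.001]
wrist_force: [-0.4, -3.0, 5.5]
gripper_width: 0.133
grasp_force: 24.6
```

Emit:
play_rows --moves '[0,0,0,0,-0.3,0,0,0,0,-0.18,0,0,-0.06,0,-0.18,0,0,-0.12,0,-0.18,0.05,0,-0.2,0,-0.18,0.1,0,-0.25,0,-0.18,0.1,0,-0.27,0,-0.18,0.1,0,-0.27,0,-0.18]'

```text
clock: 10.88
tool_pos: [0.49, 0.0052, 0.3779]
tcp_rot: [0.346, 0.938, 0.001, 0.002]
wrist_force: [0.4, 0.8, 0.0]
gripper_width: 0.404
grasp_force: 0.0
```

```bash
python3 - <<'E'
from h import *
p=bot.camera_params("wrist");im,d=bot.get_image("wrist");np.savez("w6.npz",im=im,d=d,**p)
go([.63,-.0,.4],0)
cv2.imwrite("pics/w6.png",im[...,::-1])
from meas import meas
im,P,r,a,c=meas("w6.npz")
E
```

```text
shift [-0.1375  0.1093 -0.0299] turn 0.5759 alt -1.5184 yaw now 0.8639 j6 -0.905 tcp [0.4896 0.0049 0.3759] t 10.925 F [ 0.2 -0.3 -0.6] g 0.0 0.4105467355021719
axis [ 0.5877 -0.0028] r 0.0591 1975
hub [ 0.5875 -0.0025  0.1737] 0.17615688507092692
cell? 169 [365.2 171.1] [0.5553 0.0868 0.1369] r 0.0952 ang 1.9187
cell? 108 [291.1 289.1] [ 0.6225 -0.0835  0.1374] r 0.0879 ang -1.1648
```

View pics/w6.png

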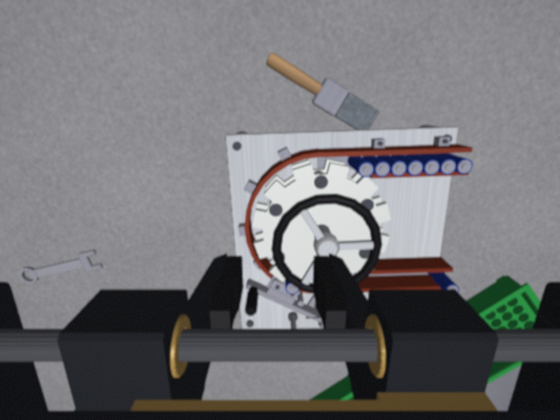

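```bash
python3 - <<'E'
from h import *
go([.59,.04,.40],0)
E
```

```text
shift [-0.067   0.1148 -0.03  ] turn 0.5759 alt -1.5184 yaw now 0.8639 j6 -0.905 tcp [0.4896 0.0049 0.3759] t 10.925 F [ 0.2 -0.3 -0.6] g 0.0 0.4105467355021719
```

Emit:
play_rows --moves '[-0.067,0.115,-0.03,0.576,-0.2,-0.067,0.115,-0.03,0.576,-0.2,-0.067,0.115,-0.03,0.576,-0.2,-0.067,0.115,-0.03,0.576,-0.2,-0.067,0.115,-0.03,0.576,-0.2,-0.067,0.115,-0.03,0.576,-0.2,-0.067,0.115,-0.03,0.576,-0.2]'

```text
clock: 11.8
tool_pos: [0.59, 0.0395, 0.3982]
tcp_rot: [0.707, 0.707, -0.001, -0.001]
wrist_force: [-0.2, 0.4, -0.3]
gripper_width: 0.4
grasp_force: 0.0
```

```bash
python3 - <<'E'
from h import *
p=bot.camera_params("wrist");im,d=bot.get_image("wrist");np.savez("w7.npz",im=im,d=d,**p)
from meas import meas
im,P,r,a,c=meas("w7.npz");x,y,z=np.moveaxis(P,-1,0)
for zz,n,(cx,cy),lo,hi in((.17,"knob",(.595,-.129),.164,.176),(.13,"piv",(.71,-.085),.124,.137)):
    k=(np.hypot(x-cx,y-cy)<.03)&(z>lo)&(z<hi);print(n,k.sum(),P[k].mean(0).round(4),P[k].min(0).round(3),P[k].max(0).round(3))
dk=(abs(z-.07)<.006)&(r<.28)
print("deck",cv2.minAreaRect((P[dk][:,:2]*1000).astype(np.float32)))
im,d=bot.get_image("top");p=bot.camera_params("top");I=im.astype(int);P=cloud(p,d);x,y,z=np.moveaxis(P,-1,0)
m=(np.hypot(x-.62,y+.082)<.03)&(I[...,2]>I[...,0]+12);v,u=np.nonzero(m);print("top cell",m.sum(),ray(p,u.mean(),v.mean(),.132) if m.any() else "")
k=(np.hypot(x-.594,y+.131)<.025)&(z>.16)&(z<.18);print("top knob",k.sum(),P[k].mean(0) if k.any() else "")
h=np.hypot(x-.589,y+.003);k=(h<.02)&(z>.170)&(z<.18);print("top hub",k.sum(),P[k].mean(0) if k.any() else "")
E
```

```text
axis [ 0.5898 -0.0021] r 0.0589 2268
hub [ 0.59   -0.0034  0.1738] 0.1767699209243484
cell? 161 [250.3 131.6] [0.5563 0.0871 0.1374] r 0.0953 ang 1.9298
cell? 106 [302.4 258.9] [ 0.6236 -0.0834  0.1374] r 0.088 ang -1.177
knob 109 [ 0.5973 -0.1304  0.1689] [ 0.59  -0.138  0.164] [ 0.605 -0.124  0.171]
piv 63 [ 0.7126 -0.085   0.1321] [ 0.708 -0.091  0.124] [ 0.718 -0.081  0.135]
deck ((637.6876831054688, -0.6963043212890625), (315.30816650390625, 320.40069580078125), 51.547794342041016)
top cell 106 [ 0.62318561 -0.09257751  0.132     ]
top knob 27 [ 0.59563093 -0.13206831  0.16897184]
top hub 54 [ 0.58679909 -0.00584352  0.17381395]
```

```bash
python3 - <<'E'
from h import *
go([.597,-.1305,.142],-1.196)
E
```

```text
shift [-0.2126  0.009   0.3214] turn 0.7975 alt -1.2969 yaw now 0.0003 j6 0.025 tcp [0.5901 0.0396 0.3991] t 11.9 F [-0.3  0.2 -1.3] g 0.0 0.3995590779870703
```

Emit:
play_rows --moves '[-0.2126,0.009,0.2,0.7975,-0.18,-0.2126,0.009,0.2,0.7975,-0.18,-0.2126,0.009,0.2,0.7975,-0.18,-0.2126,0.009,0.2,0.7975,-0.18,-0.2126,0.009,0.2,0.7975,-0.18,-0.2126,0.009,0.2,0.7975,-0.18,-0.2126,0.009,0.2,0.7975,-0.18,-0.2126,0.009,0.2,0.7975,-0.18]'

```text
clock: 12.9
tool_pos: [0.5972, -0.1304, 0.2399]
tcp_rot: [0.982, 0.186, 0.0, -0.0]
wrist_force: [0.3, -0.3, 0.6]
gripper_width: 0.409
grasp_force: 0.0
```

```bash
python3 - <<'E'
from h import *
p=bot.camera_params("wrist");im,d=bot.get_image("wrist")
P=cloud(p,d);x,y,z=np.moveaxis(P,-1,0);k=(np.hypot(x-.595,y+.13)<.025)&(z>.164)&(z<.176);print("knob",k.sum(),P[k].mean(0),P[k].min(0),P[k].max(0))
go([.597,-.1305,.142],-1.196)
cv2.imwrite("pics/w8.png",im[...,::-1])
E
```

```text
knob 381 [ 0.5983179  -0.13147867  0.16898663] [ 0.58896625 -0.13965394  0.16431975] [ 0.6048897  -0.12428238  0.17219496]
shift [-3.000e-04  1.000e-04  1.224e-01] turn 0.0006 alt -2.0938 yaw now -1.1951 j6 0.939 tcp [ 0.5972 -0.1304  0.2399] t 12.95 F [-0.2  0.3  0.4] g 0.0 0.40930859887022214
```

View pics/w8.png

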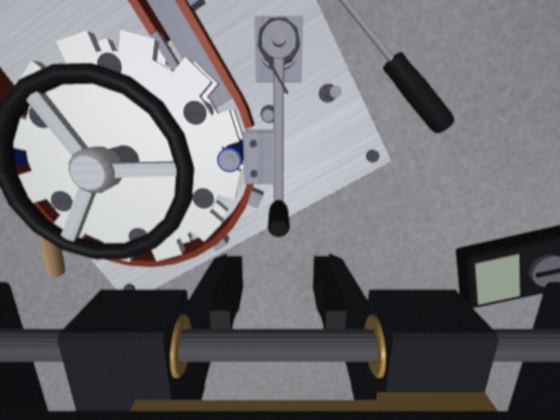

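Emit:
play_rows --moves '[0,0,0.06,0,-0.18,0,0,0.11,0,-0.18,0,0,0.122,0,-0.18,0,0,0.122,0,-0.18,0,0,0.122,0,-0.85,0,0,0.122,0,-0.85,0,0,0.122,0,-0.85,0,0,0.122,0,-0.85]' --grip_force 30

```text
clock: 13.95
tool_pos: [0.5984, -0.1306, 0.1443]
tcp_rot: [0.983, 0.186, 0.001, 0.001]
wrist_force: [-0.2, 0.6, 6.0]
gripper_width: 0.168
grasp_force: 30.0
```

```bash
python3 - <<'E'
from h import *
go([.597,-.1305,.142],-1.196)
o=bot.get_obs(); r=R.from_quat(o["tcp_rot"]).as_matrix(); pv=np.array([.7125,-.085]); v=o["tool_pos"][:2]-pv
print(np.hypot(*v),np.degrees(np.arctan2(v[1],v[0])))
for t in np.r_[np.arange(.09,.76,.09),.75,.78]:
    m=R.from_euler("z",t).as_matrix()[:2,:2]@v-v; s=r.T@np.array([*m,0])/.8; print(round(t,2),s[:2].round(4),round(-t/1.5,4))
E
```

```text
shift [-0.0016 -0.0007  0.0028] turn -0.0006 alt 2.0938 yaw now -1.1969 j6 0.941 tcp [ 0.5984 -0.1306  0.1443] t 13.95 F [-0.2  0.6  6. ] g 30.00180182978511 0.16774442941179954
0.12285302082228163 -158.23511946465473
0.09 [0.0007 0.0138] -0.06
0.18 [0.0026 0.0275] -0.12
0.27 [0.0058 0.0409] -0.18
0.36 [0.0102 0.054 ] -0.24
0.45 [0.0157 0.0667] -0.3
0.54 [0.0223 0.0788] -0.36
0.63 [0.03   0.0903] -0.42
0.72 [0.0387 0.101 ] -0.48
0.75 [0.0418 0.1044] -0.5
0.78 [0.045  0.1077] -0.52
```

Emit:
play_rows --moves '[0.0007,0.0138,0,-0.06,-0.85,0.0026,0.0275,0,-0.12,-0.85,0.0058,0.0409,0,-0.18,-0.85,0.0102,0.054,0,-0.24,-0.85,0.0157,0.0667,0,-0.3,-0.85,0.0223,0.0788,0,-0.36,-0.85,0.03,0.0903,0,-0.42,-0.85,0.0387,0.101,0,-0.48,-0.85,0.0418,0.1044,0,-0.5,-0.85,0.0418,0.1044,0,-0.5,-0.85]'

```text
clock: 15.2
tool_pos: [0.6584, -0.196, 0.1442]
tcp_rot: [0.846, 0.533, -0.0, -0.0]
wrist_force: [-5.9, 1.7, 9.4]
gripper_width: 0.171
grasp_force: 30.0
```

```bash
cat > k.py <<'E'
from h import *
go([.6587,-.1978,.142])
o=bot.get_obs(); pv=np.array([.7125,-.085]); v=o["tool_pos"][:2]-pv; r=R.from_quat(o["tcp_rot"]).as_matrix()
print(np.hypot(*v),"swing",np.radians(158.5)+np.arctan2(v[1],v[0]),"F tool",(r.T@o["wrist_force"]).round(1))
E
python3 k.py
```

```text
shift [-0.0019  0.0013  0.0028] turn 0.0 alt 0.0 yaw now -0.447 j6 0.122 tcp [ 0.6584 -0.196   0.1442] t 15.2 F [-5.9  1.7  9.4] g 30.000269101001322 0.17114821629495963
0.12349404170211793 swing 0.7422380840337119 F tool [-1.  -6.  -9.4]
```

Emit:
play_rows --moves '[0,0.003,0,0,-0.85,0,0.006,0,0,-0.85,0,0.006,0,0,-0.85]'

```text
clock: 15.58
tool_pos: [0.6604, -0.197, 0.1442]
tcp_rot: [0.846, 0.533, -0.002, -0.003]
wrist_force: [-12.2, 4.0, 13.6]
gripper_width: 0.169
grasp_force: 30.0
```

```bash
python3 k.py
```

```text
shift [-0.0018 -0.0015  0.0028] turn 0.0 alt 0.0 yaw now -0.4469 j6 0.121 tcp [ 0.6604 -0.197   0.1442] t 15.575 F [-12.2   4.   13.6] g 30.020920322276652 0.1689881842911887
0.12355589568953365 swing 0.7602350541164293 F tool [ -1.7 -12.8 -13.5]
```

Emit:
play_rows --moves '[0,0.003,0,0,-0.85,0,0.003,0,0,-0.85,0,0.003,0,0,-0.85,0,0.003,0,0,-0.85]'

```text
clock: 16.08
tool_pos: [0.6605, -0.1971, 0.1441]
tcp_rot: [0.846, 0.533, -0.004, -0.004]
wrist_force: [-18.2, 6.6, 17.1]
gripper_width: 0.173
grasp_force: 30.0
```

```bash
python3 k.py; python3 - <<'E'
from h import *
p=bot.camera_params("wrist");im,d=bot.get_image("wrist");np.savez("w9.npz",im=im,d=d,**p)
from meas import meas
meas("w9.npz")
E
```

```text
shift [-0.0017 -0.0016  0.0027] turn 0.0 alt 0.0 yaw now -0.4468 j6 0.121 tcp [ 0.6605 -0.1971  0.1441] t 16.075 F [-18.2   6.6  17.1] g 30.04102750513084 0.1732095697765604
0.12358244568747592 swing 0.760940860913105 F tool [ -1.9 -19.5 -16.9]
axis [0. 0.] r 0.0 0meas.py:9: RuntimeWarning: Mean of empty slice.
  hub=(r<.025)&(z>.171); print("hub",P[hub].mean(0).round(4),z[hub].max())
  ret = um.true_divide(
Traceback (most recent call last):
  File "meas.py", line 9, in meas
    hub=(r<.025)&(z>.171); print("hub",P[hub].mean(0).round(4),z[hub].max())
                                                               ~~~~~~~~~~^^
ValueError: zero-size array to reduction operation maximum which has no identity
```

```bash
python3 -c "
from rig import bot
print(bot.close_job())"
```

```text
the job is handed in; nothing more can be done
None
```

The job is handed in at 16.1 s of the 67 s. I measured the stuck cell about 0.02 rad from the middle of the gap before gripping the keeper; the wheel was out of the wrist camera's view at the final check. The gripper is holding the keeper against its open stop: it stopped moving as the push rose to about 20 N, with a 30 N grip.

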